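Open and hold the pressure arm of a tubing pump

ROBOT

A 6-joint arm with a two-finger parallel gripper is mounted at the origin on a cart in front of the work surface, level with it; the furniture and walls round the work are solid. World frame = base frame: x ahead of the robot, y to its left, z up, the work surface at z = 0. Lengths are in m, angles in rad, forces in N, time in s.
With the tool pointing down it reaches from about 0.25 to 0.775 m from the base axis. Payload 8.9 kg.
Tool frame: the origin (TCP) lies at the very end of the fingers, on their centre line; the grasp point (between the pads) lies 19 mm behind it; z points along the fingers, y is the line along which they close (so a half turn about z gives the same grasp; the last joint's range is limited). The gripper opens to 85 mm and grips with 20 to 120 N. Pads are 22 mm wide; open, the fingers measure 114 mm over their backs; the gripper's body (76 mm by 85 mm) begins 54 mm behind the grasp point. The pads swing forward as they close: fully open they stand 13 mm farther back than shut.
Start: joints at [1.15, 0.291, -0.153, 1.127, 0, 1.431], TCP at [0.146, 0.504, 0.231] pointing down, gripper open.
Joint ranges: [-2.52, 2.52], [-0.91, 1.74], [-1.3, 1.37], [-1.96, 2.02], [-1.52, 1.47], [-3.14, 3.14]. Speed limits (rad/s): [2.22, 2.22, 2.79, 3.14, 3.14, 3.14].

INTERFACE

Orientations are given as a rotation vector (axis times angle).
In Python, from cell import bot gives the robot as it stands. Calls block until the motion is done:
- bot.movep(position, orientation): joint-space move of the TCP to a pose.
- bot.move_straight(position, rotation=None, speed=0.15, until_force=None): straight line of the TCP; rotation=None keeps the orientation; speed is the mean speed in m/s. With until_force (N) it stops when the force on the tool has changed by that much, and returns True; else False.
- bot.move_joints(angles): joint-space move.
- bot.set_gripper(opening, strength=None): finger opening in m; strength is the grip in N (None keeps the last); returns when the fingers have stopped.
- bot.pause(seconds).
- bot.solve_ik(position, orientation): joint angles nearest the present ones, or None.
- bot.get_obs(): the state.
- bot.capture(name): name is "side" or "top" or "wrist"; returns a dict with "color" (400x640x3 uint8, red, green, blue), "fx", "fy", "cx", "cy" (pixels), "R" (3x3) and "t" (3): a world point X has camera coordinates R X + t. Camera axes: x right, y down, z forward; pixel columns grow to the right and rows downward; lengths in m; the calibration is good to about 2 mm. A picture is of the moment at which its call begins. There is no depth.
A pose or a line that the arm cannot do raises bot.PlanningError and nothing moves.
- bot.hand_in(): hands the job in; it is judged then, once.
The state is a dict: "time": time; "joints": joint angles; "dq": joint speeds; "joint_efforts": joint torques, N m; "position": TCP position; "ee_rot": TCP orientation; "force": force on the tool from outside, world axes, zero at the start; "moment": the same for the moment, N m; "opening": finger opening in m; "finger_force": force on a finger pad.
Only numpy, scipy, OpenCV 4.12 (cv2) and the standard library are available. Lean on these libraries where they do the work, as an engineer would, in place of code of your own. Each camera call takes 0.05 s, during which the arm holds its last target. There are 200 camera calls.

TASK

Get the tubing pump ready for a new tube: turn its black clamp knob counter-clockwise (about a quarter turn, all the way to its stop) to free the sprung blue pressure arm, then use the gripper on the red-capped post to push the arm back, away from the roller head, clearly past its ratchet click. The arm springs shut if let go, so finish while still holding it there, past the click. Leave the other things on the bench where they are.

Things in the scene. Friction and masses are not known exactly. Their poses are not given: they have to be found in the camera images.
- pump: tubing pump fixed to the bench: white housing, grey deck, 200 (x) x 280 (y) x 60 high. Origin: centre of underside; x to its back, y to its left, z up. In this frame, mm: black roller head radius 34 at (-36, 30), top z 83; knob axis (-34.5, -70); arm pivot (20, -45); post at rest (20, 90); brass pawl and guide near (66, 127), top z 78. Only knob and post rise above z 84.
- knob_grip (a point): centre of the clamp knob's black bar grip, 100 above the bench, on the knob's upright axis. The bar is 44 long, 14 thick, from z 85 to 113; its length runs along this point's x (white mark on the +x end), so fingers close along its y. The bar lies along the pump's x when joint knob is 0. Free room round it above z 84.
- knob (a joint): turn of the clamp knob in rad, counter-clockwise seen from above is positive; 0 = clamped, its cam lobe blocks the arm's tail; the arm is wholly free above 1.1; hard stop at 1.4. Starts between 0 and 0.2; light friction (0.05 N m), stays where left.
- post (a point): top centre of the upright push post near the free end of the blue pressure arm, 125 above the bench, 135 from the pivot. Steel post of radius 7.5 from z 77 to 113, then a red cap of radius 9 up to z 125. The arm below it reaches up to z 78. Fingers have free room on every side of it above z 84.
- pivot (a point): top of the arm's upright pivot axis, 82 above the bench.
- pressure_arm (a joint): swing of the arm in rad about the pivot; 0 = at rest; grows clockwise seen from above, the post moving at first along the pump's +x. A spring drives it back: 3.6 N at the post at 0, 8 N at 0.4, and some 3 N more just before the click. It meets the pawl at 0.21, crest at 0.26, click (pawl drops back) at 0.31, hard stop at 0.42, where it may rest. The pawl does not keep it open.
- pawl (a joint): slide of the brass pawl in m: 0 = dropped in, about 0.003 when the arm's nose rides over it.
- beaker_small: small 50 ml glass beaker, 44x46x57, stands behind the pump; origin at the centre of its underside
- dropper_black: brown dropper bottle with black top, 29x29x82, stands to the left of the pump; origin at the centre of its underside
- dropper_red: white dropper bottle with red top, 33x33x88, stands to the right of the pump; origin at the centre of its underside
- petri: clear petri dish, 60x60x16, to the right of the pump; origin at the centre of its underside
- steel_spatula: thin steel spatula, 10x167x8, lies in front of the pump; origin at the centre of its underside
- tape: roll of beige tape, 98x96x25, far right; origin at the centre of its underside
- calc: grey calculator, 135x72x15, far right; origin at the centre of its underside
- bulb: red rubber bulb, 53x53x83, far left; origin at the centre of its underside

How it is judged:
On the way, in this order (a step that is already met when the one before it is completed fails the run):
1. the clamp knob is turned counter-clockwise until the arm is free (joint knob above 1.1) (value of joint knob above 1.1 rad), for 0.2 s.
2. the pressure arm is pushed past the click (above 0.30 rad) (value of joint pressure_arm above 0.3 rad and value of joint pawl below 0.0015 m), for 0.2 s.
At the end, for the whole second after the job is handed in: The knob is freed (above 1.1 rad) and the fingers still hold the arm, at rest, past its click: arm above 0.30 rad, pawl dropped back to within 1.5 mm, fingers touching the arm with more than 1.5 N (all of step 2 and value of joint knob above 1.1 rad and contact force between the fingers and pressure_arm above 1.5 N and velocity of joint pressure_arm between -0.1 and 0.1 rad/s); the arm keeps its last pose, push and grip.
It fails at once if another thing on the bench is moved more than 3 cm (distance of any of beaker_small, dropper_black, dropper_red, petri, steel_spatula, tape, calc, bulb from where it was at the start of the episode above 0.03 m).
It also fails if it takes over 48 s, if anything falls off the work surface, if the arm or the gripper's body presses on something with over 40 N, if the wrist force passes 120 N, or if a joint passes its speed limit or range.

## Working session

There is one attempt and no reset: what is moved stays moved. The work goes in short steps, each a Python script; the robot and the scene stay as the last script left them, time stands still between calls to the robot, and variables do not carry over. Pictures are saved under pics/ and viewed, at most 10 in all, crops included, and the job is handed in when it is done.

```bash
mkdir -p pics; ls; python3 - <<'E'
from cell import bot
import cv2,numpy as np
for n in("top","side"):
    c=bot.capture(n); cv2.imwrite(f"pics/{n}0.png",c["color"][:,:,::-1]); print(n,c["fx"],c["cx"],c["cy"],c["R"],c["t"])
o=bot.get_obs();print(o)
E
```

```text
pics
top 402.9405134655594 323.8448975448478 188.84124526979548 [[-1.88234291e-02 -9.99817309e-01 -3.32073430e-03]
 [-9.87173915e-01  1.91118277e-02 -1.58500474e-01]
 [ 1.58534982e-01  2.94619851e-04 -9.87353317e-01]] [-0.02230646  0.58354122  1.45680478]
side 471.5098874899322 323.10918102167386 205.5203170554473 [[-0.99759427  0.06923811  0.0034301 ]
 [ 0.05453768  0.81440887 -0.57772297]
 [-0.04279395 -0.57614605 -0.81622571]] [0.56422538 0.06445804 1.52270005]
{'time': 0.1, 'joints': array([ 1.14969828e+00,  2.91190450e-01, -1.54026231e-01,  1.12672056e+00,
       -6.06129196e-06,  1.43150110e+00]), 'dq': array([-9.47881762e-04, -2.55793626e-03,  9.17766315e-04,  4.25944133e-04,
       -9.49370869e-05, -2.64800052e-04]), 'joint_efforts': array([ 1.52013006e-03, -5.37977886e+01,  3.31919539e+01,  9.22611012e-03,
       -2.42728047e-04, -3.05100934e-05]), 'position': array([0.14583205, 0.50393598, 0.23081633]), 'ee_rot': array([-4.41148030e-01, -3.11015178e+00,  1.72472160e-03]), 'force': array([0.21816101, 0.25111678, 0.16615327]), 'moment': array([ 0.0626547 ,  0.00415722, -0.01547993]), 'finger_force': 0.0, 'opening': 0.08512273567226916}
```

View pics/top0.png

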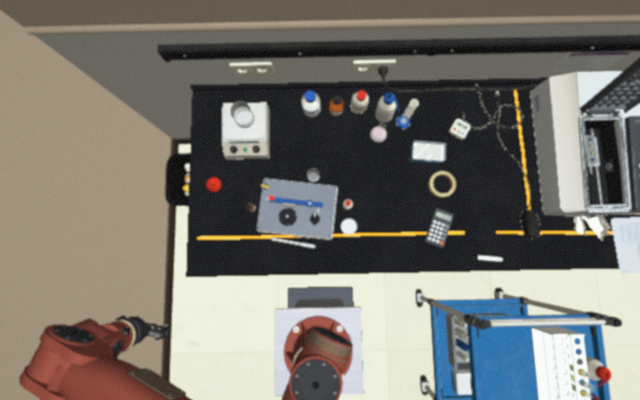

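View pics/side0.png

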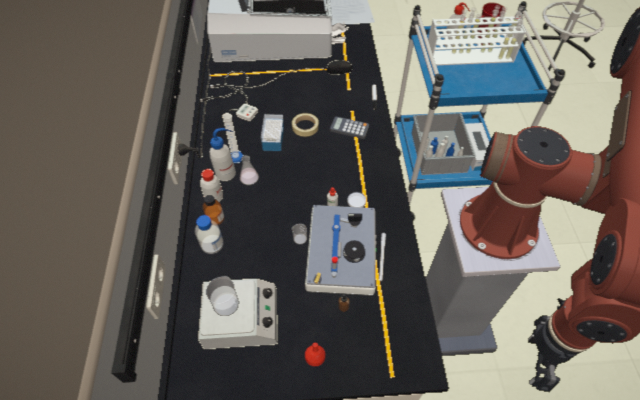

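The top view shows the pump at about (298,210): roller head (288,216), knob (315,215), red cap (270,199). In the side view the cap is at (334,260), the knob at (355,218) and the roller head at (354,250).

```bash
cat > h.py <<'E'
import cv2,numpy as np
from cell import bot
def ray(c,p,z):
    d=c["R"].T@np.array([(p[0]-c["cx"])/c["fx"],(p[1]-c["cy"])/c["fy"],1]); o=-c["R"].T@c["t"]
    return o+d*(z-o[2])/d[2]
def blob(m,box):
    x0,y0,x1,y1=box; k=np.zeros_like(m);k[y0:y1,x0:x1]=m[y0:y1,x0:x1]
    n,l,s,ce=cv2.connectedComponentsWithStats(k.astype(np.uint8))
    i=1+np.argmax(s[1:,4]); return ce[i],s[i,4],(l==i).astype(np.uint8)
E
python3 - <<'E'
from h import *
for n,bd,br,bh,sc in(("top",(240,165,350,250),(262,192,282,206),(275,205,300,228),(235,160,355,250)),("side",(295,190,390,305),(326,252,342,275),(340,236,370,266),(295,190,390,305))):
    c=bot.capture(n);im=c["color"].astype(int);r,g,b=im[...,0],im[...,1],im[...,2]
    ce,a,m=blob((r>60)|(b>75),bd); cn=max(cv2.findContours(m,0,2)[0],key=cv2.contourArea)
    q=cv2.minAreaRect(cn); bx=cv2.boxPoints(q)
    print(n,"deck",q,[ray(c,p,.06)[:2].round(4) for p in bx])
    ce,a,m=blob((r>110)&(r>1.8*g)&(r>1.8*b),br);print("red",ce,a,ray(c,ce,.122))
    ce,a,m=blob((im.max(2)<60),bh);print("head",ce,a,ray(c,ce,.083))
    x0,y0,x1,y1=sc;k=c["color"][y0:y1,x0:x1,::-1];f=6 if n=="top" else 5
    cv2.imwrite(f"pics/{n}c.png",cv2.resize(k,None,fx=f,fy=f,interpolation=2))
E
```

```text
top deck ((297.9812316894531, 206.40956115722656), (108.48709869384766, 80.26992797851562), 6.709836959838867) [array([0.3992, 0.2761]), array([0.6948, 0.2453]), array([ 0.6386, -0.1562]), array([ 0.3465, -0.1131])]
red [270.88888889 197.27777778] 18 [0.54434258 0.15404566 0.122     ]
head [287.29285714 216.58571429] 140 [0.47854391 0.10003058 0.083     ]
side deck ((345.37640380859375, 246.20225524902344), (80.6122055053711, 113.56853485107422), 1.6846843957901) [array([0.6376, 0.2475]), array([ 0.6089, -0.1462]), array([ 0.349 , -0.1192]), array([0.4162, 0.2696])]
red [334.41935484 259.4516129 ] 31 [0.54524774 0.1549403  0.122     ]
head [353.9962406  250.85714286] 266 [0.48340781 0.10926247 0.083     ]
```

View pics/topc.png

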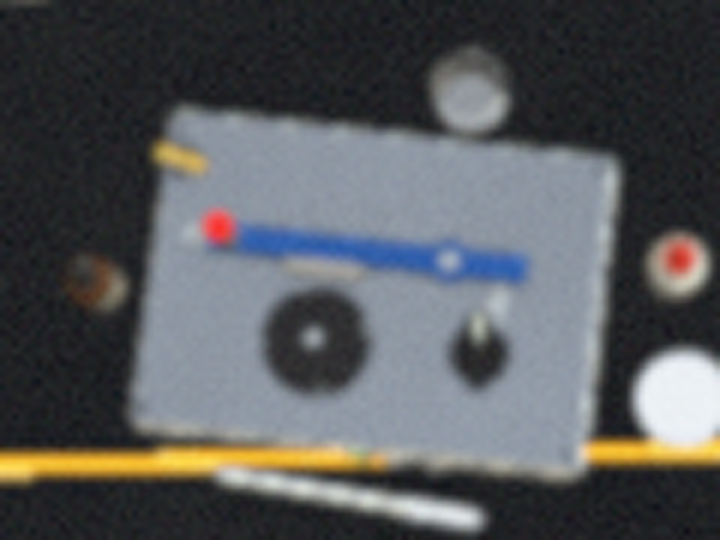

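The crop shows, in full-image pixels, the cap at (271.3,197.8), pivot at (310,203.3), head hub at (287.2,216.3) and knob at about (314.7,217). The knob's white mark points to the pump's back.

```bash
python3 - <<'E'
from h import *
c=bot.capture("top")
P=[(271,197.4),(310,203.3),(287.2,216.3),(263.7,177.5),(337.8,185.8)]
Z=[.122,.082,.083,.06,.06]
L=np.array([(20,90),(20,-45),(-36,30),(100,140),(100,-140)])/1e3
W=np.array([ray(c,p,z)[:2] for p,z in zip(P,Z)])
Lc,Wc=L-L.mean(0),W-W.mean(0)
z=(Wc[:,0]+1j*Wc[:,1])@np.conj(Lc[:,0]+1j*Lc[:,1]);a=np.angle(z)
R=np.array([[np.cos(a),-np.sin(a)],[np.sin(a),np.cos(a)]]);t=W.mean(0)-R@L.mean(0)
print("yaw",a,"t",t,"res mm",((W-L@R.T-t)*1e3).round(1).tolist())
for n,l in dict(knob=(-.0345,-.07),post=(.02,.09),pivot=(.02,-.045)).items(): print(n,R@l+t)
print("knob px",ray(c,(314.7,217),.113)[:2])
E
```

```text
yaw -0.13526430998430805 t [0.51111393 0.06575306] res mm [[0.8, 1.4], [0.4, -0.8], [0.1, 0.0], [-1.2, -1.8], [-0.1, 1.2]]
knob [0.4674894  0.00104486]
post [0.54306794 0.15223393]
pivot [0.52486289 0.01846706]
knob px [0.47245946 0.00065565]
```

```bash
cat >> h.py <<'E'
from scipy.spatial.transform import Rotation as Ro
YAW=-.135
def down(phi): return (Ro.from_euler('z',phi)*Ro.from_euler('x',np.pi)).as_rotvec()
KN=np.array([.468,.001])
PO=np.array([.5437,.153])
PV=np.array([.525,.018])
E
python3 - <<'E'
from h import *
for k in (0,np.pi,-np.pi):
  for phi in (YAW+k,):
    q=bot.solve_ik([*KN,.2],down(phi)); print(k,None if q is None else q.round(2), [None if (s:=bot.solve_ik([*KN,.09],down(phi+d))) is None else s.round(2) for d in(0,.7,1.5)])
E
```

```text
0 [-0.15  0.2  -0.35  1.01  0.    3.12] [array([-0.15,  0.32, -0.52,  0.73,  0.  ,  3.12]), array([-0.15,  0.32, -0.52,  0.73,  0.  ,  2.42]), array([-0.15,  0.32, -0.52,  0.73,  0.  ,  1.62])]
3.141592653589793 [-0.15  0.2  -0.35  1.01  0.   -0.02] [array([-0.15,  0.32, -0.52,  0.73,  0.  , -0.02]), array([-0.15,  0.32, -0.52,  0.73,  0.  , -0.72]), array([-0.15,  0.32, -0.52,  0.73,  0.  , -1.52])]
-3.141592653589793 [-0.15  0.2  -0.35  1.01  0.   -0.02] [array([-0.15,  0.32, -0.52,  0.73,  0.  , -0.02]), array([-0.15,  0.32, -0.52,  0.73,  0.  , -0.72]), array([-0.15,  0.32, -0.52,  0.73, -0.  , -1.52])]
```

```bash
python3 - <<'E'
from h import *
bot.movep([*KN,.24],down(YAW+np.pi))
bot.set_gripper(.05)
c=bot.capture("wrist");cv2.imwrite("pics/w1.png",c["color"][:,:,::-1])
o=bot.get_obs();print(o["time"],o["position"],o["joints"].round(3))
p=lambda X:(lambda y:(y[:2]/y[2]*[c["fx"],c["fy"]]+[c["cx"],c["cy"]]).round(1))(c["R"]@np.array(X)+c["t"])
print("knob px",p([*KN,.113]),"post px",p([*PO,.125]),"pivot",p([*PV,.082]))
E
```

```text
2.8833 [0.46801755 0.00107944 0.24001327] [-0.154  0.177 -0.279  1.114 -0.    -0.019]
knob px [317.2 195.5] post px [489.5 255.5] pivot [340.  237.2]
```

View pics/w1.png

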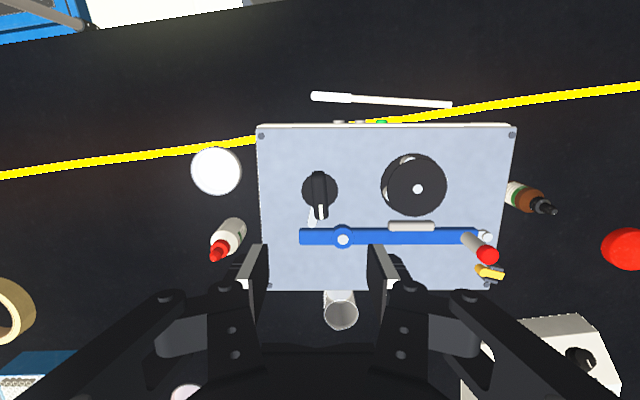

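The wrist view shows the bar from (318,172) to (321,218), within about 2 px of the prediction. The cap is at (487,255), also close to the prediction. I'll measure the bar angle, grasp and turn.

```bash
python3 - <<'E'
from h import *
c=bot.capture("wrist");im=c["color"].astype(int)
v=im[172:200,300:342]; 
w=[ray(c,p,.113)[:2] for p in((317.8,173),(320.3,217))]
d=w[1]-w[0];print("bar yaw",np.arctan2(d[1],d[0]),"k",np.arctan2(d[1],d[0])-YAW,"ctr",(w[0]+w[1])/2,"len",np.hypot(*d))
kn=np.array([.468,(w[0]+w[1])[1]/2]); phi=np.arctan2(d[1],d[0])+np.pi
phi=np.clip(phi,YAW+np.pi,YAW+np.pi+.2)
k0=phi-np.pi-YAW; print(kn,k0)
bot.movep([*kn,.15],down(phi))
print(bot.move_straight([*kn,.090],speed=.08,until_force=12))
bot.set_gripper(.0,30); o=bot.get_obs();print(o["position"],o["opening"],o["finger_force"],o["force"].round(1),o["moment"].round(2))
q=o["joints"].copy()
for s in np.arange(.2,1.5-k0,.2).tolist():
    t=q.copy();t[5]-=s;bot.move_joints(t);o=bot.get_obs();print(round(k0+s,2),o["time"],o["moment"].round(2),o["force"].round(1))
    if abs(o["moment"][2])>1: break
E
```

```text
bar yaw -0.0776614833566585 k 0.05733851664334151 ctr [0.46817895 0.00271071] len 0.04191285189398173
[0.468      0.00271071] 0.05733851664334133
False
[0.46837221 0.00288472 0.09042357] 0.012803905718388792 32.735137939453125 [-0.2  1.7  5.6] [0.39 0.16 0.02]
0.26 5.0 [-0.56  0.22  0.03] [-1.4 -2.4  1.4]
0.46 5.3083 [-1.11  0.21  0.03] [-1.1 -5.   1.7]
0.66 5.6167 [-1.49  0.02  0.05] [-0.6 -7.   0.2]
0.86 5.925 [-2.   -0.2  -0.01] [ 1.6 -8.  -1. ]
1.06 6.2333 [-2.28 -0.44 -0.03] [  2.6 -10.6  -2.9]
1.26 6.5417 [-2.53 -0.8   0.02] [  3.2 -12.4  -4.1]
1.46 6.85 [-2.11 -1.09 -0.66] [  5.3 -10.   -6.4]
```

The moment at the end shows the knob reached its stop. Release, rise, look and measure the post.

```bash
python3 - <<'E'
from h import *
bot.set_gripper(.05)
p=bot.get_obs()["position"]
bot.move_straight([p[0],p[1],.16],speed=.12)
ph=YAW+1.5*np.pi
bot.movep([*(PO-[.03,0]),.24],down(ph))
c=bot.capture("wrist");im=c["color"].astype(int);r,g,b=im[...,0],im[...,1],im[...,2]
cv2.imwrite("pics/w2.png",c["color"][:,:,::-1])
pp=lambda X:(lambda y:y[:2]/y[2]*[c["fx"],c["fy"]]+[c["cx"],c["cy"]])(c["R"]@np.array(X)+c["t"])
u=pp([*PO,.122]).astype(int);print("pred",u)
ce,a,m=blob((r>110)&(r>1.8*g)&(r>1.8*b),(u[0]-30,u[1]-30,u[0]+30,u[1]+30));print(ce,a,ray(c,ce,.122),ray(c,ce,.118))
print(bot.get_obs()["time"],bot.get_obs()["joints"].round(2))
E
```

```text
pred [283 203]
[281.33762058 203.92282958] 311 [0.54530935 0.15313579 0.122     ] [0.54595327 0.1542271  0.118     ]
8.8083 [ 0.15  0.31 -0.11  1.16 -0.   -1.28]
```

View pics/w2.png

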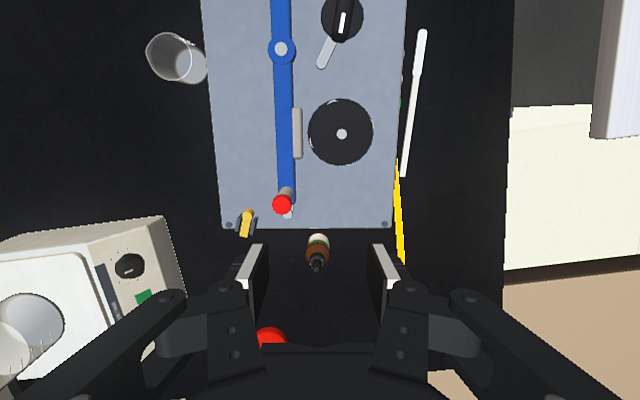

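The knob's bar at (342,18) now lies along the pump's y with its mark to the left, so it is free. The cap is at (281,204). Now I'll grip the post and swing it along its arc.

```bash
python3 - <<'E'
from h import *
po=np.array([.545,.1532]); ph=YAW+1.5*np.pi
bot.movep([*po,.17],down(ph))
print(bot.move_straight([*po,.090],speed=.08,until_force=12))
bot.set_gripper(0,40); o=bot.get_obs();print(o["position"],o["opening"],o["force"].round(1))
v=po-PV; v=v/np.hypot(*v)*.135; pv=po-v
for th in np.r_[np.arange(.05,.36,.05),.37]:
    w=Ro.from_euler('z',-th).apply([*v,0])[:2]
    bot.move_straight([*(pv+w),.090],down(ph-th),speed=.05)
    o=bot.get_obs();print(round(th,2),round(o["time"],1),o["position"].round(4),o["force"].round(1),round(o["opening"],4),round(o["finger_force"],1))
bot.pause(.5);o=bot.get_obs();print(o["force"].round(1),o["opening"],o["finger_force"])
for n in("top","wrist"): 
    c=bot.capture(n)["color"][:,:,::-1]
    if n=="top": c=cv2.resize(c[160:250,235:355],None,fx=5,fy=5,interpolation=2)
    cv2.imwrite(f"pics/{n}3.png",c)
E
```

```text
False
[0.54553888 0.15322181 0.09040894] 0.016693017160933975 [ 0.4 -0.5  3.2]
0.05 11.1 [0.5513 0.1524 0.0903] [-3.2  1.   7. ] 0.0163 39.3
0.1 11.3 [0.5577 0.1511 0.0903] [-3.4  2.1  6.8] 0.0167 39.3
0.15 11.6 [0.5642 0.1494 0.0903] [-3.8  3.2  6.7] 0.0165 39.3
0.2 11.9 [0.5705 0.1475 0.0903] [-3.1  3.9  6.1] 0.0163 39.3
0.25 12.2 [0.5769 0.1452 0.0903] [-2.4  5.2  5.8] 0.0163 39.4
0.3 12.5 [0.5841 0.1421 0.0904] [1.1 4.4 3.6] 0.0164 39.3
0.35 12.8 [0.5891 0.1397 0.0903] [-4.1  8.2  8.3] 0.0167 39.6
0.37 13.0 [0.5913 0.1385 0.0903] [-2.7  8.7  8.2] 0.0162 39.5
[-3.2  7.5  6.7] 0.01646436080781612 39.54667389392853
```

View pics/wrist3.png

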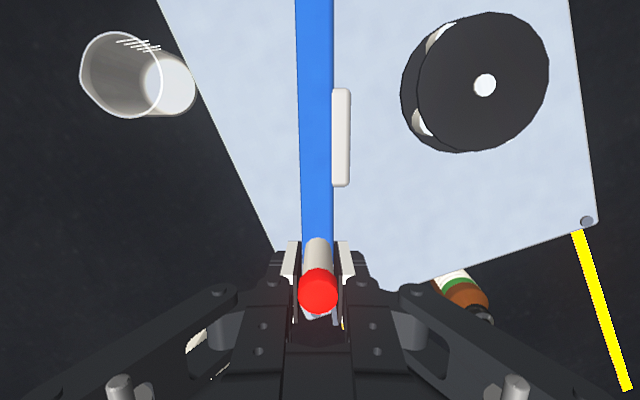

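The wrist view shows the post held between the pads at (318,290), with the arm swung well clear of the roller head. The TCP chord gives about 0.36 rad. The force also dropped just before 0.30 and then recovered, which fits the click.

```bash
python3 -c "
from cell import bot
print(bot.hand_in())"
```

```text
the job is handed in; nothing more can be done
None
```

I turned the clamp knob to its stop and handed the job in with the gripper holding the pressure arm at about 0.36 rad, past its click at 0.31; the hand-in returned no verdict.

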